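# Shut a full carton and hold it against the fence for taping

### The arm

A 6-joint arm with a two-finger parallel gripper is mounted at the origin on the work surface. World frame = base frame: x ahead of the robot, y to its left, z up, the work surface at z = 0. Lengths are in m, angles in rad, forces in N, time in s.
With the tool pointing down it reaches from about 0.4 to 0.825 m from the base axis. Payload 7 kg.
Tool frame: the origin (TCP) lies on the mounting face of the last link; the fingertips stand 178 mm ahead of it and the grasp point (between the pads) lies 159 mm ahead of it; z points along the fingers, y is the direction in which the jaws open and shut (so a half turn about z gives the same grasp; the last joint's range is limited). The gripper opens to 88 mm and grips with 3 to 60 N. Pads are 19 mm wide; open, the fingers measure 130 mm over their backs; the gripper's body (78 mm by 193 mm) begins 47 mm behind the grasp point.
Start: joints at [1.45, 0.359, 0.012, 0, -1.224, -0.288], TCP at [0.268, 0.619, 0.405] pointing down, gripper open.
Joint ranges: [-3.07, 3.07], [-1.43, 2.12], [-1.02, 1.25], [-3.03, 1.67], [-3.05, -0], [-3.03, 3.03]. Speed limits (rad/s): [2.39, 2.39, 3.01, 3.14, 3.14, 3.14].

### API

Orientations are given as [roll, pitch, yaw] about the fixed x, y, z axes, in that order (R = Rz(yaw) Ry(pitch) Rx(roll)).
In Python, from station import * gives the robot as it stands.
- The arm moves only by the tool arm_command, never from a script. Its argument "targets" is a list of rows, each a list of 3 entries, a list of its own where there are three numbers: the turn, a rotation vector about the world's x, y, z in rad, then the shift along the world's x, y, z in mm, then the closure, from 0 (fully open) to 1 (shut). In form: [[[wx, wy, wz], [tx, ty, tz], fingers], ...]. A call has 1 to 8 rows; each row shifts and turns the commanded pose from where the row before left it; what a row does not reach is not made up. A row lasts 1/10 s, in which the tool goes at most 50 mm and 8.59 degrees, less where a joint would pass 70% of its speed; a pose out of reach is approached as far as the arm can. A call with a gripper value outside its range is refused whole. The fingers move at their own pace and stop on an object; "squeeze" is the grip in N (left out, the last holds). Time passes only in rows, so rows that do not move let the fingers close. It gives the time, the measured TCP pose, the force and the opening at its end, in the units of the state.
- get_state(): the state, without advancing time (a new reading comes with each control period).
- grab_frame(name): name is "scene" or "top" or "wrist"; returns (picture, depth): 480x640x3 uint8, red, green, blue; 480x640 float32, m along the optical axis (not along the pixel's ray), 0 where there is no reading.
- camera_params(name): a dict with "mtx" (3x3 intrinsics, pixels), "eye" and "orientation" of the camera in the world. Camera axes: x right, y down, z forward; pixel columns grow to the right and rows downward; lengths in m; the calibration is good to about 2 mm. A picture is of the moment at which its call begins: read the wrist's pose just before it. camera_params takes no time and is no camera call; for the wrist camera it gives the pose at the moment of the call.
- job_done(): hands the job in, once; it reports no verdict.
The state is a dict: "t": time; "q": joint angles; "qd": joint speeds; "joint_efforts": joint torques, N m; "eef_pos": TCP position; "ee_rot": TCP orientation; "force": force on the tool from outside, world axes, zero at the start; "moment": the same for the moment, N m; "width": finger opening in m.
Only numpy, scipy, OpenCV 4.12 (cv2) and the standard library are available. Lean on these libraries where they do the work, as an engineer would, in place of code of your own. Each camera call takes 0.05 s, during which the arm holds its last target.

### The job

At the dispensary's packing counter, close the full carton: fold its short top flap down first, then the long flap down over it. Then push the carton square against the wooden fence and finish holding it there with one firm diagonal push of the gripper, into the fence and down onto the counter together, as for taping: do not let go at the end, do not crush the carton, and leave the other things on the counter where they are.

Things in the scene. Friction and masses are not known exactly. Their poses are not given: they have to be found in the camera images.
- carton_center (a point): Loose cardboard carton full of paper packets, 120 mm (its x) by 160 mm (its y) by 80 mm high (88 mm with both flaps shut), 0.48 to 0.78 kg. Point: its centre, 40 mm above its underside; x points towards the fence, roughly away from the robot, z up. Starts 45 to 75 mm short of the fence, up to 0.2 rad out of square; slides easily (friction about 0.3). Over 60 N of finger force crushes it.
- carton_far (a point): Middle of the carton's far long side (60 mm along its x, 30 mm above its underside), the side that goes flat against the fence. Pushed at its middle, the carton may stop askew with one corner on the fence; a push on the lagging half then squares it. Axes as the carton's.
- carton_edge (a point): Middle of the carton's upper edge on the side away from the fence (-60 mm in its x, 85 mm above its underside, with the flaps shut). A good place for the diagonal push, with shut fingers tilted some 40 degrees so that they point forward and down; about 15 N towards the fence with 8 N down makes a firm hold.
- short_flap (a joint): Angle of the short top flap: 0 shut (level), 1.57 upright, more leans outward, at most 2.3; starts at 1.65 to 2.1. Hinged along the carton's +y short side at the top (carton y = +80 mm, 80 mm above its underside); 70 mm from hinge to free edge, 112 mm wide (carton x), 3 mm thick. Stiff crease: stays where it is left, about 0.5 N moves it. Goes down first.
- long_flap (a joint): Angle of the long top flap, same meaning and start range. Hinged along the carton's -y short side (carton y = -80 mm, 84 mm above its underside); 105 mm from hinge to free edge, 118 mm wide, 3 mm thick, same stiff crease. Shut, it lies over the short flap's free edge, its top 88 mm above the counter.
- fence_face (a point): Middle of the front face of the fence, a straight plain wooden board 280 mm long, 60 mm high and 22 mm thick standing on edge, screwed to the counter beyond the carton. The point is 30 mm above the counter on the face that looks back at the carton; x points into the board (away from the carton), y along the board, z up.
- table: The lacquered wooden counter, top at height 0, 1.36 m deep and 1.5 m wide; its origin is at the middle of its top.
- jar: Bystander: white ceramic jar with wooden cap, 60 mm diameter, 90 mm high; origin at the centre of its underside. Leave alone.
- stamp: Bystander: wooden hand stamp, 60 by 40 mm, 68 mm high; origin at the centre of its underside. Leave alone.
- bowl: Bystander: brass bowl, 100 mm across, 35 mm high; origin at the centre of its underside. Leave alone.
- mortar: Bystander: brass mortar with its pestle in it, 80 mm across, 111 mm high; origin at the centre of its underside. Leave alone.
- small_box: Bystander: small closed box without flaps, 70 by 50 by 45 mm high; origin at the centre of its underside. Leave alone.
- tin: Bystander: round metal tin, 71 mm diameter, 52 mm high; origin at the centre of its underside. Leave alone.
Things that resemble listed ones, but are neither listed nor needed, are in the scene too. What is shaped like the part that bears carton_center but pink or purple is not meant.

How it is judged:
On the way, in this order (a step that is already met when the one before it is completed fails the run):
1. the short flap is folded down while the long flap still stands open (value of joint short_flap below 0.15 rad and value of joint long_flap above 0.8 rad), for 0.2 s.
2. the long flap is folded down over the short one (value of joint each of short_flap, long_flap below 0.15 rad), for 0.2 s.
At the end, for the whole second after the job is handed in: Both flaps under 0.15 rad; the carton's far side on the fence within 5 mm and 0.05 rad, its middle within 90 mm of the fence's; carton level within 0.05 rad on the counter; still pushed, with more than 4 N on the fence and 11 N on the counter (weight included) through the last second (all of step 2 and x of carton_far in the frame of fence_face between -0.005 and 0.005 m and y of carton_far in the frame of fence_face between -0.09 and 0.09 m and height (world z) of carton_far between 0.025 and 0.036 m and angle between the x axis of carton_far and the x axis of fence_face, either way round below 0.05 rad and angle between carton_far's own z axis and vertical below 0.05 rad and contact force between carton and fence above 4 N and contact force between carton and table above 11 N); the arm keeps its last pose, push and grip.
It fails at once if a bystander is moved by more than 30 mm (distance of any of jar, stamp, bowl, mortar, small_box, tin from where it was at the start of the episode above 0.03 m).
It fails at once if the fingers crush the carton (more than 60 N) (contact force between the fingers and carton above 60 N).
It also fails if it takes over 64 s, if anything falls off the work surface, if the arm or the gripper's body presses on something with over 40 N, if the wrist force passes 120 N, or if a joint passes its speed limit or range.

## Working session

There is one attempt and no reset: what is moved stays moved. The work goes in short steps, Python scripts to look and compute and a tool call to move; the robot and the scene stay as the last step left them, time stands still between calls to the robot, and variables do not carry over. Pictures are saved under pics/ and viewed, and the job is handed in when it is done.

Besides the shell and the picture viewer there is one more tool, called after "Emit:" by a JSON object that holds its "op" and its "data". arm_command: Moves the arm, as the interface text tells. Its arguments: {"type":"object","properties":{"targets":{"type":"array"},"squeeze":{"type":"number"}},"required":["targets"]}

```bash
mkdir -p pics; ls; python3 - <<'E'
from station import *
import cv2, numpy as np
print(get_state())
for n in ["scene","top"]:
    p,d=grab_frame(n); cv2.imwrite(f"pics/{n}0.png",p[:,:,::-1]); np.savez(f"{n}0.npz",p=p,d=d)
    print(n,camera_params(n))
E
```

```text
pics
{'t': 0.0, 'q': array([ 1.45008999e+00,  3.59396252e-01,  1.10675117e-02, -3.68545721e-04,
       -1.22412723e+00, -2.88090855e-01]), 'qd': array([-0.00118655, -0.00043671,  0.00015631,  0.00076831, -0.00048001,
       -0.00040678]), 'joint_efforts': array([-1.12793503e-03, -5.82697105e+01,  2.93045944e+01,  6.99684396e+00,
        6.78032055e-03, -1.68340212e-04]), 'eef_pos': array([0.26824197, 0.61919595, 0.40371684]), 'ee_rot': array([ 3.13990297e+00, -1.39410195e-04, -4.08922585e-01]), 'force': array([-0.19128184, -0.05157692, -0.54853335]), 'moment': array([ 0.02054272, -0.05499787, -0.04157218]), 'width': 0.0875865220222889}
scene {'mtx': array([[434.72004622,   0.        , 322.0946481 ],
       [  0.        , 434.72004622, 239.94426477],
       [  0.        ,   0.        ,   1.        ]]), 'eye': array([1.03145973, 0.54288828, 0.69791988]), 'orientation': array([-2.25990401e+00, -1.17372915e-03,  2.41481180e+00])}
top {'mtx': array([[490.53933203,   0.        , 312.70137635],
       [  0.        , 490.53933203, 242.11141938],
       [  0.        ,   0.        ,   1.        ]]), 'eye': array([ 0.38902767, -0.02060392,  1.3512664 ]), 'orientation': array([-3.02189031e+00, -3.61347679e-04, -1.59145886e+00])}
```

View pics/scene0.png

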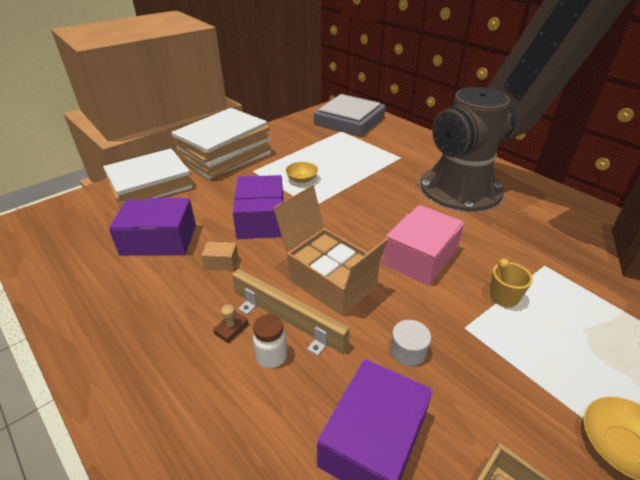

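View pics/top0.png

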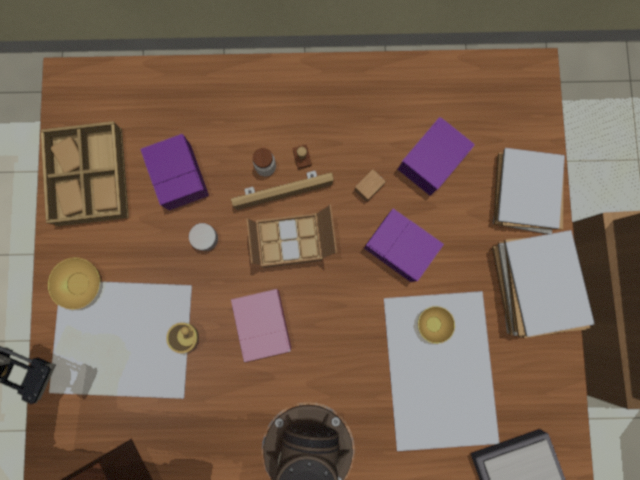

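The carton is the brown open one at top pixel (290,240), scene pixel (335,260). Lookalikes by top pixel: purple boxes at (174,172), (437,156) and (404,246), and a pink one at (261,325). By the description, all four are the wrong colour. The fence is at (283,190). Next I'll measure the carton and take a close crop.

```bash
cat > h.py <<'E'
import numpy as np, cv2
from scipy.spatial.transform import Rotation as R
from station import *
def cloud(d,c):
    K=c["mtx"]; v,u=np.mgrid[0:480,0:640]
    P=np.stack([(u-K[0,2])/K[0,0]*d,(v-K[1,2])/K[1,1]*d,d],-1)
    return P@R.from_euler("xyz",c["orientation"]).as_matrix().T+c["eye"]
def proj(P,c):
    q=(np.asarray(P)-c["eye"])@R.from_euler("xyz",c["orientation"]).as_matrix()
    q=q@c["mtx"].T; return q[...,:2]/q[...,2:]
E
python3 - <<'E'
from h import *
for n in ["top","scene"]:
    f=np.load(n+"0.npz");p,d=f["p"],f["d"];c=camera_params(n);W=cloud(d,c);np.save(n+"W.npy",W)
    g=(d>0)
    print(n,"table z", np.median(W[...,2][g&(abs(W[...,2])<.02)]))
    # crop
    if n=="top": a=p[130:290,180:400]
    else: a=p[170:370,200:460]
    cv2.imwrite(f"pics/{n}_crop0.png",cv2.resize(a[:,:,::-1],None,fx=3,fy=3,interpolation=cv2.INTER_CUBIC))
W=np.load("topW.npy")
# heights in carton region
for v in range(205,280,6):
    print(v,[ "%d"%(1000*W[v,u,2]) for u in range(236,350,4)])
for (u,v) in [(290,240),(263,160),(302,156),(370,185),(202,237),(182,338),(261,325),(283,190)]:
    print((u,v),W[v,u].round(3))
E
```

```text
top table z 0.0010169322185609175
scene table z 0.0016490944150576725
205 ['59', '52', '35', '29', '8', '4', '2', '0', '3', '3', '1', '1', '3', '0', '-4', '1', '1', '1', '2', '-2', '3', '1', '0', '7', '-4', '1', '1', '-2', '0']
211 ['2', '2', '0', '2', '0', '0', '-1', '-4', '2', '-3', '1', '3', '0', '2', '8', '3', '0', '-1', '-2', '5', '6', '117', '147', '174', '-1', '3', '1', '0', '0']
217 ['0', '1', '1', '0', '-3', '0', '4', '5', '0', '0', '0', '2', '2', '77', '80', '79', '74', '68', '65', '55', '77', '111', '143', '171', '3', '-5', '1', '3', '0']
223 ['7', '1', '0', '147', '111', '82', '60', '62', '72', '78', '69', '76', '77', '77', '76', '62', '72', '74', '75', '77', '82', '101', '134', '164', '184', '-4', '3', '1', '4']
229 ['-1', '1', '1', '149', '119', '82', '72', '77', '77', '75', '74', '74', '77', '74', '77', '59', '79', '73', '76', '76', '62', '102', '131', '156', '182', '3', '4', '-1', '-3']
235 ['-1', '1', '-1', '147', '122', '91', '61', '76', '77', '79', '78', '76', '70', '75', '75', '76', '75', '75', '75', '75', '66', '96', '129', '155', '179', '-1', '5', '-1', '2']
241
[... 745 characters left out ...]
'2', '82', '83', '65', '47', '29', '12', '1', '3', '3', '4', '5', '-3', '1', '-4', '-4', '0', '-1', '3', '2', '-2', '2', '1']
271 ['3', '0', '-1', '3', '0', '-7', '1', '-4', '0', '-3', '6', '-1', '2', '-3', '4', '-2', '-1', '0', '0', '-5', '3', '0', '-3', '0', '-1', '-1', '2', '0', '1']
277 ['0', '-1', '1', '0', '1', '0', '0', '-2', '7', '3', '-1', '-6', '-3', '-2', '1', '5', '1', '0', '0', '0', '4', '-1', '0', '5', '0', '4', '-4', '-1', '2']
(290, 240) [0.551 0.036 0.059]
(263, 160) [0.761 0.102 0.092]
(302, 156) [ 0.78  -0.     0.059]
(370, 185) [ 0.699 -0.183  0.047]
(202, 237) [0.565 0.271 0.053]
(182, 338) [0.298 0.332 0.011]
(261, 325) [0.331 0.112 0.085]
(283, 190) [0.686 0.052 0.063]
```

View pics/top_crop0.png

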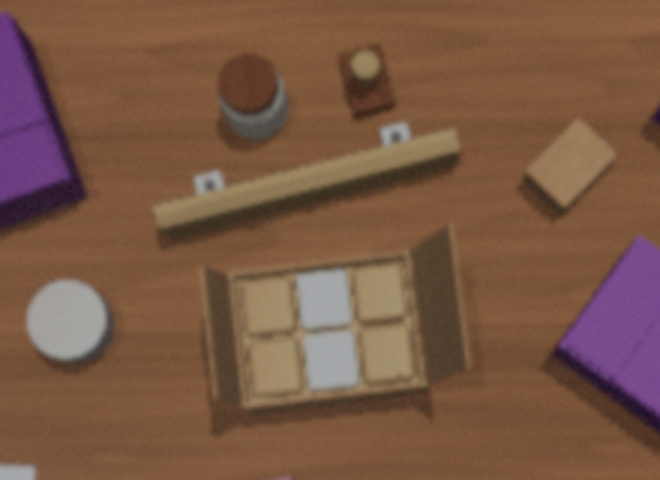

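View pics/scene_crop0.png

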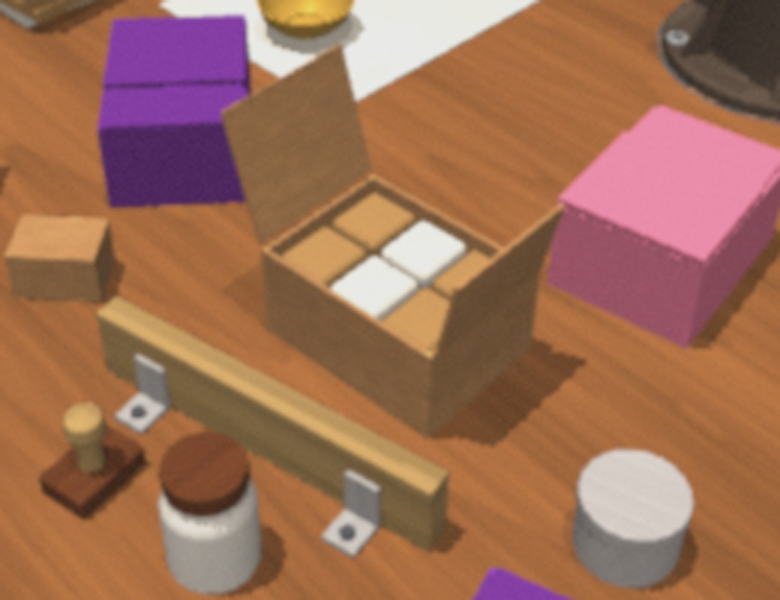

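The crops show the brown carton, open and full of packets. Its long flap is on the right in the top view (-y) and the short flap on the left (+y), with the fence beyond it. Next I'll fit the poses.

```bash
cat > fit.py <<'E'
from h import *
def pca(xy):
    m=xy.mean(0);_,_,V=np.linalg.svd(xy-m,full_matrices=False);return m,V
def fence(W,d):
    z=W[...,2]; m=(d>0)&(z>.05)&(z<.07)&(W[...,0]>.62)&(W[...,0]<.75)&(W[...,1]>-.12)&(W[...,1]<.2)
    (c,s,a)=cv2.minAreaRect(W[m][:,:2].astype(np.float32)); 
    return c,s,a,m.sum()
E
python3 - <<'E'
from fit import *
for n in ["top","scene"]:
    f=np.load(n+"0.npz");d=f["d"];W=np.load(n+"W.npy");z=W[...,2]
    print(n,"fence",fence(W,d))
    m=(d>0)&(z>.05)&(z<.07)&(W[...,0]>.62)&(W[...,0]<.75)&(W[...,1]>-.12)&(W[...,1]<.2)
    mm,V=pca(W[m][:,:2]);print("fence pca",mm,V[0],np.arctan2(*(V[0]*np.sign(V[0][1]))),m.sum())
    reg=(d>0)&(W[...,0]>.46)&(W[...,0]<.64)&(W[...,1]>-.12)&(W[...,1]<.2)
    m=reg&(z>.055)&(z<.086)
    print("carton",cv2.minAreaRect(W[m][:,:2].astype(np.float32)),m.sum())
    ln=reg&(z>.1)&(W[...,1]<.03); sh=reg&(z>.1)&(W[...,1]>.03)
    for nm,q in(("long",ln),("short",sh)):
        P=W[q]; mm,V=pca(P); print(nm,len(P),"mean",mm.round(4),"normal",V[2].round(3),"lo",P.min(0).round(3),"hi",P.max(0).round(3))
E
```

```text
top fence ((0.7197624444961548, 0.062898188829422), (0.08729180693626404, 0.27975013852119446), 13.698507308959961, np.int64(960))
fence pca [0.69076378 0.0581183 ] [ 0.21796312 -0.97595701] -0.219726927204143 960
carton ((0.5504390001296997, 0.03877682238817215), (0.12133574485778809, 0.16443374752998352), 5.726395606994629) 2863
long 627 mean [ 0.5594 -0.0598  0.148 ] normal [-0.095  0.949  0.299] lo [ 0.5   -0.079  0.1  ] hi [ 0.62  -0.039  0.19 ]
short 316 mean [0.5406 0.1282 0.1295] normal [ 0.096 -0.974  0.203] lo [0.485 0.116 0.1  ] hi [0.597 0.14  0.154]
scene fence ((0.7200539708137512, 0.06380651891231537), (0.08606413006782532, 0.2793373465538025), 13.984651565551758, np.int64(1551))
fence pca [0.6901218  0.06851516] [-0.23445233  0.97212762] -0.23665516174320728 1551
carton ((0.55128014087677, 0.03943313658237457), (0.12411423772573471, 0.16668634116649628), 5.386820316314697) 3163
long 1719 mean [ 0.5637 -0.0588  0.1449] normal [ 0.096 -0.951 -0.293] lo [ 0.5  -0.08  0.1 ] hi [ 0.621 -0.039  0.188]
short 522 mean [0.5459 0.1301 0.1286] normal [-0.097  0.98  -0.175] lo [0.485 0.119 0.1  ] hi [0.599 0.139 0.153]
```

```bash
python3 - <<'E'
from fit import *
for n in ["top","scene"]:
    f=np.load(n+"0.npz");d=f["d"];W=np.load(n+"W.npy");z=W[...,2]
    m=(d>0)&(z>.056)&(z<.066)&(W[...,0]>.62)&(W[...,0]<.75)&(W[...,1]>-.12)&(W[...,1]<.22)
    P=W[m][:,:2]; 
    for it in range(6):
        a=np.polyfit(P[:,1],P[:,0],1); r=P[:,0]-np.polyval(a,P[:,1]); P=P[abs(r)<.014]
    th=-np.arctan(a[0]); n_=np.array([np.cos(th),np.sin(th)]);t=np.array([-n_[1],n_[0]])
    s=P@t; q=P@n_; s0=(np.percentile(s,.5)+np.percentile(s,99.5))/2
    print(n,"yaw",th,"x range",np.percentile(q,[1,5,50,95,99]),"len",np.ptp(np.percentile(s,[.5,99.5])),"mid",n_*np.median(q)+t*s0,len(P))
    k=(d>0)&(z>.01)&(z<.05)&(W[...,0]>.6)&(abs(W[...,:2]@n_-np.median(q))<.03)&(W[...,1]>-.05)&(W[...,1]<.17)
    print(" face pts", np.percentile(W[k][:,:2]@n_,[2,10,25,50,75,90,98]), k.sum())
    c=np.array([.551,.039]); print(" carton far-side gap", np.median(q)-.011-c@n_)
E
```

```text
top yaw 0.23552000727322245 x range [0.67175045 0.67267656 0.68260774 0.69253225 0.69371489] len 0.27612509696437965 mid [0.68854023 0.05603611] 789
 face pts [0.670737   0.67109538 0.67155999 0.67199984 0.67248283 0.67295819
 0.70731017] 278
 carton far-side gap 0.1267185261069187
scene yaw 0.23684962128857753 x range [0.67290911 0.67449692 0.68562813 0.69460382 0.69545606] len 0.27616236044495757 mid [0.6914254  0.05755994] 1316
 face pts [0.69272594 0.69320531 0.69377245 0.69439713 0.69545164 0.69795137
 0.69911631] 1171
 carton far-side gap 0.1298599300597787
```

Emit:
{"op": "arm_command", "data": {"targets": [[[0,0,-0.088],[22.6,-38,0],1],[[0,0,-0.088],[22.6,-38,0],1],[[0,0,-0.088],[22.6,-38,0],1],[[0,0,-0.088],[22.6,-38,0],1],[[0,0,-0.088],[22.6,-38,0],1],[[0,0,-0.088],[22.6,-38,0],1],[[0,0,-0.088],[22.6,-38,0],1],[[0,0,-0.088],[22.6,-38,0],1]], "squeeze": 10}}

```text
t: 0.9
eef_pos: [0.4496, 0.3136, 0.4045]
ee_rot: [3.141, -0.0, -1.116]
force: [1.5, 0.4, -0.7]
width: 0.0292
```

Emit:
{"op": "arm_command", "data": {"targets": [[[0,0,-0.088],[22.6,-38,0],1],[[0,0,-0.088],[22.6,-38,0],1],[[0,0,-0.088],[22.6,-38,0],1],[[0,0,-0.088],[22.6,-38,0],1],[[0,0,0],[0,0,0],1],[[0,0,0],[0,0,0],1]]}}

```text
t: 1.5
eef_pos: [0.5398, 0.1622, 0.4041]
ee_rot: [3.141, -0.0, -1.467]
force: [-0.5, -0.4, -0.1]
width: 0.0004
```

Emit:
{"op": "arm_command", "data": {"targets": [[[0,0,0],[0,0,-34],1],[[0,0,0],[0,0,-34],1],[[0,0,0],[0,0,-33],1],[[0,0,0],[0,0,0],1],[[0,0,0],[1.6,-16.2,0],1],[[0,0,0],[1.6,-16.2,0],1],[[0,0,0],[1.6,-16.2,0],1],[[0,0,0],[1.6,-16.2,0],1]]}}

```text
t: 2.3
eef_pos: [0.5462, 0.0971, 0.3049]
ee_rot: [-3.14, 0.001, -1.465]
force: [0.4, 0.6, -0.1]
width: 0.0003
```

Emit:
{"op": "arm_command", "data": {"targets": [[[0,0,0],[0.8,-7.5,-8.5],1],[[0,0,0],[0.8,-7.5,-8.5],1],[[0,0,0],[0.4,-3.5,-6.5],1],[[0,0,0],[0.4,-3.5,-6.5],1],[[0,0,0],[0,0,0],1]]}}

```text
t: 2.8
eef_pos: [0.5479, 0.0762, 0.2722]
ee_rot: [3.139, -0.001, -1.465]
force: [-0.6, -0.3, -0.0]
width: 0.0006
```

```bash
python3 - <<'E'
from h import *
p,d=grab_frame("scene"); cv2.imwrite("pics/s1.png",cv2.resize(p[120:400,180:500,::-1],None,fx=2,fy=2))
E
```

```text
(no output)
```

View pics/s1.png

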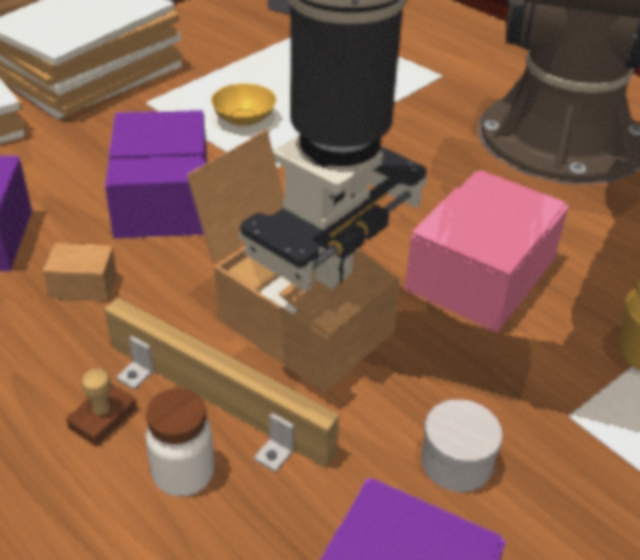

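The gripper stands over the near-shut short flap at about (340,275), and the long flap is still upright at (235,200). Pressing it home.

Emit:
{"op": "arm_command", "data": {"targets": [[[0,0,0],[0,0,-4],1],[[0,0,0],[0,0,-4],1],[[0,0,0],[0,0,-2],1],[[0,0,0],[0,0,0],1],[[0,0,0],[0,0,0],1]]}}

```text
t: 3.35
eef_pos: [0.5483, 0.0766, 0.2637]
ee_rot: [3.141, -0.0, -1.465]
force: [-0.5, -0.8, -0.1]
width: 0.0003
```

Emit:
{"op": "arm_command", "data": {"targets": [[[0,0,0],[0,0,-2],1],[[0,0,0],[0,0,0],1],[[0,0,0],[0,0,0],1]]}}

```text
t: 3.65
eef_pos: [0.5485, 0.0766, 0.2619]
ee_rot: [-3.141, 0.0, -1.465]
force: [0.2, 1.4, 2.4]
width: 0.0003
```

Emit:
{"op": "arm_command", "data": {"targets": [[[0,0,0],[0,0,-1],1],[[0,0,0],[0,0,0],1],[[0,0,0],[0,0,0],1]]}}

```text
t: 3.95
eef_pos: [0.5485, 0.0766, 0.2617]
ee_rot: [-3.141, 0.0, -1.464]
force: [-2.6, 0.3, 8.4]
width: 0.0003
```

Emit:
{"op": "arm_command", "data": {"targets": [[[0,0,0],[0,0,20],1],[[0,0,0],[0,0,40],1],[[0,0,0],[0,0,40],1],[[0,0,0],[0,0,40],1],[[0,0,0],[3.7,-37,0],1],[[0,0,0],[3.7,-37,0],1],[[0,0,0],[3.7,-37,0],1],[[0,0,0],[3.7,-37,0],1]]}}

```text
t: 4.75
eef_pos: [0.5629, -0.0727, 0.4006]
ee_rot: [3.142, 0.0, -1.464]
force: [0.1, 0.1, -0.2]
width: 0.0002
```

Emit:
{"op": "arm_command", "data": {"targets": [[[0,0,0],[3.7,-37,0],1],[[0,0,0],[0,0,0],1],[[0,0,0],[0,0,0],1]]}}

```text
t: 5.05
eef_pos: [0.5666, -0.1093, 0.4002]
ee_rot: [3.141, 0.0, -1.467]
force: [-0.5, -0.0, 1.5]
width: 0.0007
```

```bash
python3 - <<'E'
from h import *
p,d=grab_frame("scene"); cv2.imwrite("pics/s2.png",cv2.resize(p[120:400,180:500,::-1],None,fx=2,fy=2))
W=cloud(d,camera_params("scene"));z=W[...,2]
ex=np.array([.995,.098]);ey=np.array([-.098,.995]);C=np.array([.551,.039])
a=(W[...,:2]-C)@ex;b=(W[...,:2]-C)@ey
for y in range(-70,90,10):
    m=(d>0)&(abs(a)<.05)&(abs(b-y/1e3)<.005)&(z>.03)&(z<.1); print(y,(np.median(z[m])*1e3).round(1) if m.sum() else None,m.sum())
E
```

```text
-70 75.6 67
-60 76.2 129
-50 76.3 134
-40 76.4 129
-30 74.2 203
-20 75.8 79
-10 76.3 135
0 76.5 120
10 84.9 84
20 84.7 151
30 84.9 155
40 84.9 154
50 85.0 158
60 84.7 160
70 85.0 170
80 61.1 594
```

View pics/s2.png

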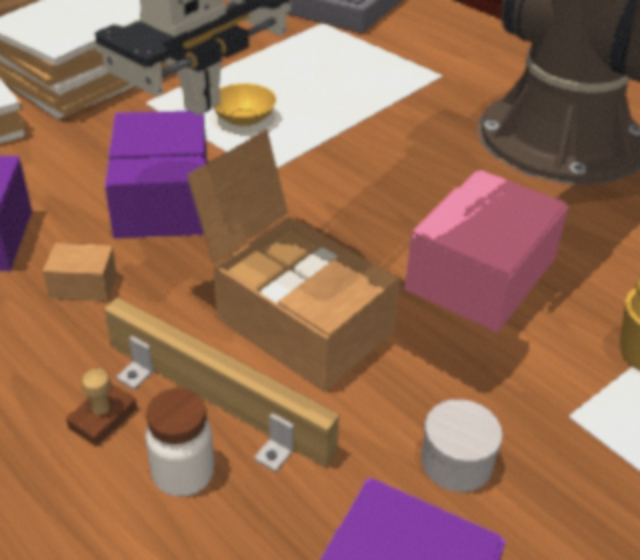

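The short flap is shut: it lies level at 85 mm near (335,280). The long flap still stands at (235,195), and the carton hasn't moved. Now I'll fold the long flap.

Emit:
{"op": "arm_command", "data": {"targets": [[[0,0,0],[0,0,-36],1],[[0,0,0],[0,0,-36],1],[[0,0,0],[0,0,0],1],[[0,0,0],[-2.2,21.9,0],1],[[0,0,0],[-2.2,21.9,0],1],[[0,0,0],[-2.2,21.9,0],1],[[0,0,0],[-2.2,21.9,0],1],[[0,0,0],[-1.2,12.5,-11],1]]}}

```text
t: 5.9
eef_pos: [0.5577, -0.0062, 0.3206]
ee_rot: [-3.137, 0.0, -1.462]
force: [0.4, -0.1, 0.9]
width: 0.0006
```

Emit:
{"op": "arm_command", "data": {"targets": [[[0,0,0],[-1.2,12.5,-11],1],[[0,0,0],[-0.8,7.5,-10],1],[[0,0,0],[-0.8,7.5,-10],1],[[0,0,0],[-1,10,-10],1],[[0,0,0],[0,0,-4],1],[[0,0,0],[0,0,-4],1],[[0,0,0],[0,0,0],1]]}}

```text
t: 6.6
eef_pos: [0.553, 0.0289, 0.2681]
ee_rot: [3.141, -0.0, -1.465]
force: [0.6, -0.1, -0.0]
width: 0.0006
```

```bash
python3 - <<'E'
from h import *
p,d=grab_frame("scene"); cv2.imwrite("pics/s3.png",cv2.resize(p[120:400,180:500,::-1],None,fx=2,fy=2))
E
```

```text
(no output)
```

View pics/s3.png

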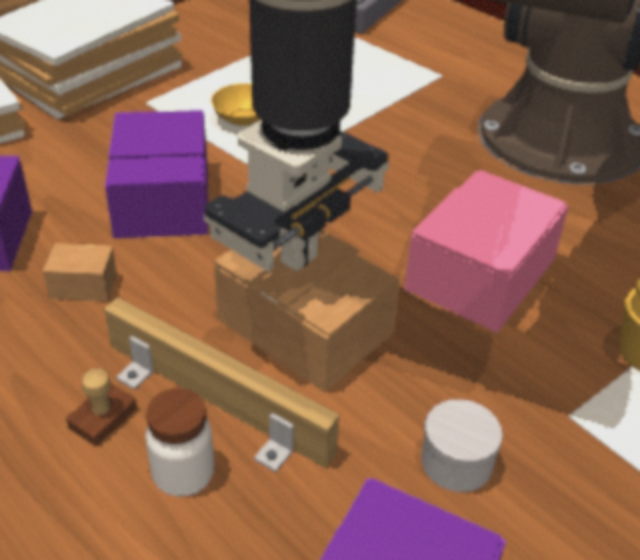

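The long flap now lies nearly flat under the fingertips at (300,260), overlapping the short flap. Pressing it home.

Emit:
{"op": "arm_command", "data": {"targets": [[[0,0,0],[0,0,-1.5],1],[[0,0,0],[0,0,0],1],[[0,0,0],[0,0,0],1]]}}

```text
t: 6.95
eef_pos: [0.5531, 0.029, 0.2674]
ee_rot: [-3.141, 0.0, -1.465]
force: [-0.2, 0.0, -0.6]
width: 0.0005
```

Emit:
{"op": "arm_command", "data": {"targets": [[[0,0,0],[0,0,-0.8],1],[[0,0,0],[0,0,0],1],[[0,0,0],[0,0,0],1]]}}

```text
t: 7.25
eef_pos: [0.553, 0.0291, 0.2664]
ee_rot: [-3.142, -0.0, -1.465]
force: [0.0, -1.6, -0.3]
width: 0.0006
```

Emit:
{"op": "arm_command", "data": {"targets": [[[0,0,0],[0,0,-1],1],[[0,0,0],[0,0,0],1],[[0,0,0],[0,0,0],1]]}}

```text
t: 7.55
eef_pos: [0.5531, 0.0292, 0.2657]
ee_rot: [-3.141, -0.0, -1.465]
force: [-1.2, -0.1, 5.5]
width: 0.0003
```

Emit:
{"op": "arm_command", "data": {"targets": [[[0,0,0],[0,0,-0.6],1],[[0,0,0],[0,0,0],1],[[0,0,0],[0,0,0],1]]}}

```text
t: 7.85
eef_pos: [0.5531, 0.0292, 0.2656]
ee_rot: [-3.141, -0.0, -1.464]
force: [-2.8, 0.4, 9.1]
width: 0.0003
```

Emit:
{"op": "arm_command", "data": {"targets": [[[0,0,0],[0,0,20],1],[[0,0,0],[0,0,40],1],[[0,0,0],[0,0,40],1],[[0,0,0.1417],[-7.8,-1,0],0],[[0,0,0.1417],[-7.8,-1,0],0],[[0,0,0.1417],[-7.8,-1,0],0],[[0,0,0.1417],[-7.8,-1,0],0],[[0,0,0.1417],[-7.8,-1,0],0]]}}

```text
t: 8.65
eef_pos: [0.5136, 0.0241, 0.3645]
ee_rot: [3.141, 0.0, -0.751]
force: [0.8, -0.9, 0.8]
width: 0.0353
```

Emit:
{"op": "arm_command", "data": {"targets": [[[0,0,0.1417],[-7.8,-1,0],0],[[0,0,0.1417],[-7.8,-1,0],0],[[0,0,0.1417],[-7.8,-1,0],0],[[0,0,0.1417],[-7.8,-1,0],0],[[0,0,0.1417],[-7.8,-1,0],0],[[0,0,0.1417],[-7.8,-1,0],0],[[0,0,0.1417],[-8.5,-1,0],0],[[0,0,0],[0,0,0],0]]}}

```text
t: 9.45
eef_pos: [0.4579, 0.017, 0.3646]
ee_rot: [-3.141, 0.0, 0.238]
force: [0.2, -0.1, 0.6]
width: 0.0873
```

```bash
python3 - <<'E'
from h import *
print(get_state()["q"].round(3))
p,d=grab_frame("scene"); cv2.imwrite("pics/s4.png",cv2.resize(p[120:400,180:500,::-1],None,fx=2,fy=2))
W=cloud(d,camera_params("scene"));z=W[...,2]
reg=(d>0)&(W[...,0]>.46)&(W[...,0]<.64)&(W[...,1]>-.12)&(W[...,1]<.2)
m=reg&(z>.078)&(z<.094); print(cv2.minAreaRect(W[m][:,:2].astype(np.float32)),m.sum())
for b in range(-70,90,10):
    k=m&(abs((W[...,:2]-[.551,.039])@[-.098,.995]-b/1e3)<.005); print(b,(1e3*np.median(z[k])).round(1),end="; ")
pk=(d>0)&(z>.07)&(z<.1)&(W[...,0]<.46)&(W[...,0]>.2)&(abs(W[...,1]-.1)<.1); print("pink",cv2.minAreaRect(W[pk][:,:2].astype(np.float32)),W[pk].min(0),W[pk].max(0))
E
```

```text
[ 0.469  0.028 -0.505 -0.    -1.038  1.34 ]
((0.5509660840034485, 0.038728415966033936), (0.12335265427827835, 0.16296431422233582), 6.023727893829346) 3068
-70 88.8; -60 88.9; -50 88.8; -40 88.8; -30 88.9; -20 88.9; -10 88.7; 0 88.9; 10 88.9; 20 88.6; 30 84.9; 40 84.9; 50 84.7; 60 84.9; 70 84.5; 80 84.0; pink ((0.3304225504398346, 0.11429598182439804), (0.16840246319770813, 0.12105762213468552), 11.820068359375) [0.23881298 0.03963162 0.07002396] [0.4223683  0.1892451  0.09229361]
```

View pics/s4.png

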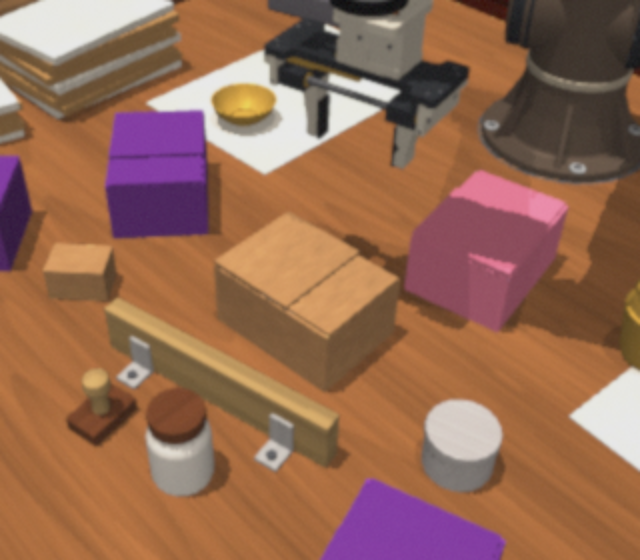

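Both flaps are shut flat: the long one is at 89 mm, over the short one at 85 mm. The carton hasn't moved. The open fingers are behind it at (315,110) and (405,145), clear of the pink box at (490,245). Next I'll descend behind the carton and push it.

Emit:
{"op": "arm_command", "data": {"targets": [[[0,0,0],[0,0,-40],0],[[0,0,0],[0,0,-40],0],[[0,0,0],[0,0,-30],0],[[0,0,0],[0,0,-20],0],[[0,0,0],[0,0,-10],0],[[0,0,0],[0,0,0],0]]}}

```text
t: 10.1
eef_pos: [0.4587, 0.0171, 0.2236]
ee_rot: [3.141, 0.003, 0.233]
force: [-0.4, -0.7, 1.2]
width: 0.0881
```

Emit:
{"op": "arm_command", "data": {"targets": [[[0,0,0],[8.7,2.1,0],0],[[0,0,0],[8.7,2.1,0],0],[[0,0,0],[8.7,2.1,0],0],[[0,0,0],[8.7,2.1,0],0],[[0,0,0],[0,0,0],0]]}}

```text
t: 10.6
eef_pos: [0.4951, 0.026, 0.2252]
ee_rot: [-3.142, -0.002, 0.236]
force: [0.0, 1.0, -0.4]
width: 0.0873
```

Emit:
{"op": "arm_command", "data": {"targets": [[[0,0,0],[7.8,1.9,0],0],[[0,0,0],[7.8,1.9,0],0],[[0,0,0],[7.8,1.9,0],0],[[0,0,0],[7.8,1.9,0],0],[[0,0,0],[7.8,1.9,0],0],[[0,0,0],[5,1.2,0],0],[[0,0,0],[3,0.7,0],0],[[0,0,0],[0,0,0],0]]}}

```text
t: 11.4
eef_pos: [0.5411, 0.0371, 0.2248]
ee_rot: [-3.142, -0.001, 0.236]
force: [0.3, -0.1, 0.1]
width: 0.0873
```

```bash
cat > look.py <<'E'
import sys
from h import *
n=sys.argv[1]; p,d=grab_frame(n); 
a=p[120:400,180:500] if n=="scene" else p[130:350,180:470]
cv2.imwrite("pics/"+sys.argv[2]+".png",cv2.resize(a[:,:,::-1],None,fx=2,fy=2))
W=cloud(d,camera_params(n));z=W[...,2]
n_=np.array([.972,.234]);t=np.array([-.234,.972])
N=W[...,:2]@n_;T=W[...,:2]@t
m=(d>0)&(z>.08)&(z<.094)&(N>.5)&(N<.70)&(abs(T+.09)<.13)
r=cv2.minAreaRect(W[m][:,:2].astype(np.float32)); print(r,m.sum())
c=np.array(r[0]); print("n,t",c@n_,c@t)
# far edge along t
for tt in np.arange(-.165,0,.02):
    k=m&(abs(T-tt)<.008)
    if k.sum()>5: print("t %.3f n range %.4f %.4f"%(tt,*np.percentile(N[k],[3,97])), "z",np.median(z[k]).round(4))
k=(d>0)&(z>.057)&(z<.066)&(abs(N-.683)<.016)&(abs(T+.1)<.1);print("fence top n",np.percentile(N[k],[3,97]))
E
python3 look.py scene s5; python3 look.py top t5
```

```text
((0.6003459692001343, 0.05556858703494072), (0.14137981832027435, 0.16131865978240967), 13.711644172668457) 3471
n,t 0.5965393314287066 -0.08646829019486905
t -0.165 n range 0.5513 0.6639 z 0.0885
t -0.145 n range 0.5451 0.6648 z 0.0889
t -0.125 n range 0.5505 0.6645 z 0.0888
t -0.105 n range 0.5512 0.6647 z 0.0889
t -0.085 n range 0.5502 0.6645 z 0.0889
t -0.065 n range 0.5518 0.6645 z 0.0879
t -0.045 n range 0.5463 0.6629 z 0.0846
t -0.025 n range 0.5465 0.6630 z 0.0846
t -0.005 n range 0.5530 0.6629 z 0.0844
fence top n [0.67324523 0.69499178]
((0.5983648896217346, 0.055696967989206314), (0.1406577080488205, 0.16015192866325378), 13.219647407531738) 305
n,t 0.5946437632218003 -0.08587993128597737
t -0.165 n range 0.5851 0.6605 z 0.0877
t -0.145 n range 0.5863 0.6627 z 0.089
t -0.125 n range 0.6572 0.6632 z 0.0875
t -0.025 n range 0.6495 0.6637 z 0.0839
t -0.005 n range 0.6458 0.6649 z 0.0843
fence top n [0.67178113 0.6927997 ]
```

View pics/s5.png

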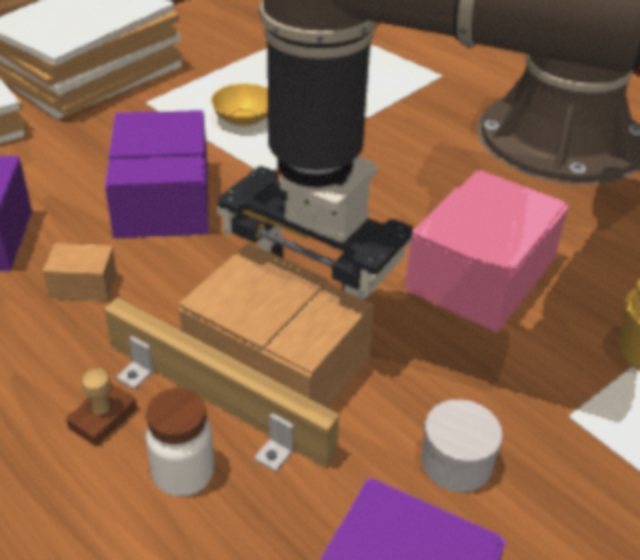

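The carton is square to the fence, flaps shut, with roughly 8 mm still to go. I'll push on gently.

Emit:
{"op": "arm_command", "data": {"targets": [[[0,0,0],[3,0.7,0],0],[[0,0,0],[2,0.5,0],0],[[0,0,0],[1,0.2,0],0],[[0,0,0],[0,0,0],0],[[0,0,0],[0,0,0],0]]}}

```text
t: 12.0
eef_pos: [0.5466, 0.0383, 0.2248]
ee_rot: [3.142, -0.0, 0.236]
force: [-0.3, -0.5, -0.2]
width: 0.0872
```

Emit:
{"op": "arm_command", "data": {"targets": [[[0,0,0],[1.5,0.4,0],0],[[0,0,0],[0,0,0],0],[[0,0,0],[0,0,0],0]]}}

```text
t: 12.3
eef_pos: [0.5476, 0.0386, 0.2246]
ee_rot: [3.141, 0.001, 0.236]
force: [-4.6, -0.5, 1.2]
width: 0.0873
```

Emit:
{"op": "arm_command", "data": {"targets": [[[0,0,0],[1,0.2,0],0],[[0,0,0],[0,0,0],0],[[0,0,0],[0,0,0],0]]}}

```text
t: 12.6
eef_pos: [0.548, 0.0385, 0.2244]
ee_rot: [3.141, 0.003, 0.236]
force: [-8.4, -1.4, 3.3]
width: 0.0876
```

Emit:
{"op": "arm_command", "data": {"targets": [[[0,0,0],[1,0.2,0],0],[[0,0,0],[0,0,0],0],[[0,0,0],[0,0,0],0]]}}

```text
t: 12.9
eef_pos: [0.5483, 0.0385, 0.2242]
ee_rot: [3.141, 0.005, 0.236]
force: [-9.4, -2.3, 5.0]
width: 0.0876
```

```bash
python3 look.py scene s6
```

```text
((0.6080915331840515, 0.056683894246816635), (0.14105352759361267, 0.16158728301525116), 13.567344665527344) 3520
n,t 0.6043290015086531 -0.0871966735571623
t -0.165 n range 0.5571 0.6707 z 0.0888
t -0.145 n range 0.5524 0.6713 z 0.0889
t -0.125 n range 0.5574 0.6710 z 0.0888
t -0.105 n range 0.5560 0.6711 z 0.0888
t -0.085 n range 0.5573 0.6707 z 0.0888
t -0.065 n range 0.5584 0.6705 z 0.088
t -0.045 n range 0.5559 0.6700 z 0.085
t -0.025 n range 0.5573 0.6698 z 0.0849
t -0.005 n range 0.5563 0.6682 z 0.0845
fence top n [0.67105121 0.69453846]
```

The carton is square and within about 1 mm of the fence. I'll back off, shut and tilt the fingers for the diagonal push.

Emit:
{"op": "arm_command", "data": {"targets": [[[0,0,0],[-9,-2.2,0],0],[[0,0,0],[-15,-3.6,0],0],[[0,0,0],[-15,-3.6,0],0],[[0,0,0],[0,0,35],0],[[0,0,0],[0,0,40],0],[[0,0,0],[0,0,0],1]]}}

```text
t: 13.55
eef_pos: [0.5131, 0.0306, 0.3054]
ee_rot: [-3.141, -0.011, 0.237]
force: [0.9, 1.3, -1.4]
width: 0.0835
```

Emit:
{"op": "arm_command", "data": {"targets": [[[0.0292,-0.1215,0],[-14.9,-2.9,-10.3],1],[[0.0292,-0.1215,0],[-14.9,-2.9,-10.3],1],[[0.0292,-0.1215,0],[-14.9,-2.9,-10.3],1],[[0.0292,-0.1215,0],[-14.9,-2.9,-10.3],1],[[0.0292,-0.1215,0],[-14.9,-2.9,-10.3],1],[[0.0292,-0.1215,0],[-14.9,-2.9,-10.3],1],[[0,0,0],[0,0,0],1],[[0,0,0],[0,0,0],1]]}}

```text
t: 14.35
eef_pos: [0.4409, -0.0292, 0.3071]
ee_rot: [-3.077, -0.629, 0.236]
force: [0.8, 0.2, -1.0]
width: 0.0211
```

```bash
cat > tip.py <<'E'
from h import *
s=get_state(); M=R.from_euler("xyz",s["ee_rot"]).as_matrix(); tip=s["eef_pos"]+.178*M[:,2]
n_=np.array([.972,.234]);t=np.array([-.234,.972])
print("tip n,t,z",tip[:2]@n_,tip[:2]@t,tip[2],"dir",M[:,2].round(3),"jaw",M[:,1].round(3),"F n,t,z",s["force"][:2]@n_,s["force"][:2]@t,s["force"][2])
E
python3 tip.py; python3 look.py scene s7
```

```text
tip n,t,z 0.5261887601686528 -0.12014079193873155 0.1634261460402414 dir [ 0.555  0.2   -0.807] jaw [ 0.27  -0.961 -0.052] F n,t,z 0.7989406493647541 0.022499495323947002 -1.0272850379041607
((0.6157634258270264, 0.05847860500216484), (0.12255623936653137, 0.1626041829586029), 13.578751564025879) 3455
n,t 0.6122060434743761 -0.08724743758141995
t -0.165 n range 0.5571 0.6716 z 0.0885
t -0.145 n range 0.5576 0.6711 z 0.0889
t -0.125 n range 0.5577 0.6704 z 0.0888
t -0.105 n range 0.5579 0.6706 z 0.0888
t -0.085 n range 0.5580 0.6709 z 0.0888
t -0.065 n range 0.5583 0.6702 z 0.0879
t -0.045 n range 0.5593 0.6699 z 0.0848
t -0.025 n range 0.5593 0.6690 z 0.0849
t -0.005 n range 0.5578 0.6686 z 0.0843
fence top n [0.67106454 0.69456698]
```

View pics/s7.png

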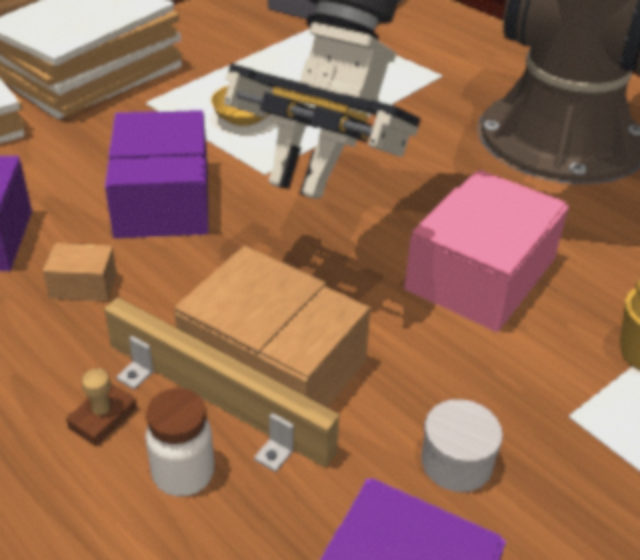

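Emit:
{"op": "arm_command", "data": {"targets": [[[0,0,0],[0,0,0],1],[[0,0,0],[0,0,0],1]]}}

```text
t: 14.6
eef_pos: [0.4412, -0.0288, 0.3053]
ee_rot: [-3.078, -0.624, 0.238]
force: [-0.4, -0.0, 0.3]
width: 0.0028
```

```bash
python3 tip.py; python3 -c "
from h import *
s=get_state();print(s['q'].round(3),s['qd'].round(3))"
```

```text
tip n,t,z 0.5258517388415737 -0.11985474853407649 0.16112096742762722 dir [ 0.552  0.199 -0.81 ] jaw [ 0.271 -0.961 -0.051] F n,t,z -0.37976962248253315 0.06052240152259012 0.3164499629401157
[ 0.347 -0.074 -1.016  0.395 -0.002  1.087] [ 0.     0.001 -0.002 -0.003 -0.005  0.002]
```

The arm is at its limits: q5 is at 0 and q3 at -1.02. This tilt is not reachable so far back. I'll collect a few joint/pose pairs in free air and fit a kinematic model to find a reachable tilt.

Emit:
{"op": "arm_command", "data": {"targets": [[[-0.0292,0.1215,0],[20,5,5],1],[[0,0,0],[0,0,0],1],[[0,0,0],[0,0,0],1]]}}

```text
t: 14.9
eef_pos: [0.4574, -0.034, 0.3107]
ee_rot: [-3.104, -0.561, 0.234]
force: [0.4, 0.6, 0.1]
width: 0.0006
```

```bash
cat > rec.py <<'E'
from h import *
import json
s=get_state(); open("log.jsonl","a").write(json.dumps([s[k].tolist() for k in("q","eef_pos","ee_rot")])+"\n"); print(s["q"].round(3),s["eef_pos"].round(4),s["ee_rot"].round(3))
E
python3 rec.py; python3 tip.py
```

```text
[ 0.365 -0.048 -0.88   0.18  -0.18   1.282] [ 0.4574 -0.034   0.3107] [-3.104 -0.561  0.234]
tip n,t,z 0.5311801870496687 -0.13351508732267628 0.1600811337751485 dir [ 0.508  0.16  -0.846] jaw [ 0.251 -0.967 -0.032] F n,t,z 0.4951779053102678 0.5274523600557429 0.06090118824694929
```

Emit:
{"op": "arm_command", "data": {"targets": [[[0,0,0],[40,10,0],1],[[0,0,0],[0,0,0],1],[[0,0,0],[0,0,0],1]]}}

```text
t: 15.2
eef_pos: [0.4963, -0.0248, 0.3097]
ee_rot: [-3.105, -0.558, 0.234]
force: [-0.8, -0.3, 0.3]
width: 0.0006
```

```bash
python3 rec.py; python3 tip.py
```

```text
[ 0.354  0.026 -0.795  0.139 -0.194  1.333] [ 0.4963 -0.0248  0.3097] [-3.105 -0.558  0.234]
tip n,t,z 0.5707831371933019 -0.13387724055652958 0.15876968633219807 dir [ 0.506  0.158 -0.848] jaw [ 0.251 -0.968 -0.031] F n,t,z -0.8689868621264766 -0.14112468067770284 0.25690494031220823
```

Emit:
{"op": "arm_command", "data": {"targets": [[[0,0.1,0.1],[0,-30,40],1],[[0.1,0,0.1],[0,-30,0],1],[[0.1,0,0],[0,0,0],1],[[0,0,0],[0,0,0],1]]}}

```text
t: 15.6
eef_pos: [0.4955, -0.0668, 0.3254]
ee_rot: [-2.97, -0.522, 0.208]
force: [-0.2, -1.8, -1.0]
width: 0.0004
```

```bash
python3 rec.py; python3 tip.py
```

```text
[ 0.142  0.045 -0.499 -0.398 -0.551  1.974] [ 0.4955 -0.0668  0.3254] [-2.97  -0.522  0.208]
tip n,t,z 0.5543191678690375 -0.152939968403759 0.1734072291122756 dir [ 0.446  0.269 -0.854] jaw [ 0.287 -0.946 -0.148] F n,t,z -0.6262681229471775 -1.7275482357363847 -1.0159672379520024
```

Emit:
{"op": "arm_command", "data": {"targets": [[[-0.1,0,-0.1],[0,30,0],1],[[-0.1,-0.1,-0.1],[30,30,40],1],[[0,0,0],[0,0,0],1],[[0,0,0],[0,0,0],1]]}}

```text
t: 16.0
eef_pos: [0.5009, -0.0665, 0.3341]
ee_rot: [-3.093, -0.501, 0.176]
force: [-0.5, -0.0, 0.8]
width: 0.0003
```

```bash
python3 rec.py; python3 tip.py
```

```text
[ 0.252  0.019 -0.647 -0.033 -0.402  1.535] [ 0.5009 -0.0665  0.3341] [-3.093 -0.501  0.176]
tip n,t,z 0.557080001656597 -0.1782408621559041 0.1781841119330205 dir [ 0.464  0.133 -0.876] jaw [ 0.199 -0.979 -0.043] F n,t,z -0.5072743778355621 0.11780184166401754 0.7846978533755771
```

```bash
cat > kin.py <<'E'
from h import *
import json
from scipy.optimize import least_squares
def rot(a,t): return R.from_euler(a,t).as_matrix()
SG=None
def fk(q,P,sg):
    r0,oy,h0,L1,L2,a,Lt,g,c6,e=P
    A=rot("z",q[0]); F=A@rot("y",q[1]-q[2]); G=F@rot("x",sg[0]*q[3]); H=G@rot("y",-q[4])
    p=A@np.array([r0,oy,h0])+A@rot("y",q[1])@np.array([0,0,L1])+F@np.array([L2,0,a])+H@np.array([Lt,e,g])
    T=H@rot("x",sg[1]*q[5]+c6)
    Rm=np.stack([T[:,2],T[:,1],-T[:,0]],1) # placeholder ordering, tool z = T x
    Rm=np.stack([T[:,1],T[:,2],T[:,0]],1)
    return p,Rm
D=[([1.45008999e+00,3.59396252e-01,1.10675117e-02,-3.68545721e-04,-1.22412723e+00,-2.88090855e-01],[0.26824197,0.61919595,0.40371684],[3.13990297e+00,-1.39410195e-04,-4.08922585e-01]),
([.469,.028,-.505,0,-1.038,1.34],[.4579,.017,.3646],[-3.141,0,.238]),
([.347,-.074,-1.016,.395,-.002,1.087],[.4412,-.0288,.3053],[-3.078,-.624,.238])]
D+= [tuple(json.loads(l)) for l in open("log.jsonl")]
def res(P,sg):
    o=[]
    for q,p,r in D:
        pp,Rm=fk(q,P,sg); o+=list((pp-p)*1000); o+=list(100*(R.from_matrix(Rm).inv()*R.from_euler("xyz",r)).as_rotvec())
    return np.array(o+list((np.array(P)-P0)[:]*.5))
P0=np.array([0.,-.19,.35,.4,.4,0,.1,0,0,0])
def fit():
    best=None
    for sg in [(i,j) for i in(1,-1) for j in(1,-1)]:
        for c in (0,1.57,3.14,-1.57):
            x=P0.copy();x[8]=c
            s=least_squares(res,x,args=(sg,))
            if best is None or s.cost<best[0]: best=(s.cost,s.x,sg,s.fun)
    return best
if __name__=="__main__":
    b=fit(); print(b[0],b[1].round(4),b[2]); print(b[3][:-10].reshape(-1,6).round(1)); np.savez("kin.npz",P=b[1],sg=b[2])
E
python3 kin.py
```

```text
1.2597491447922025 [-2.0000e-04  0.0000e+00  1.9920e-01  6.0140e-01  4.6380e-01 -1.0000e-04
  2.0000e-01  1.0000e-04  3.1416e+00 -1.9180e-01] (-1, -1)
[[ 0.   0.  -0.   0.  -0.   0. ]
 [-0.  -0.   0.   0.1  0.   0. ]
 [ 0.   0.   0.   0.  -0.  -0. ]
 [-0.   0.  -0.   0.   0.   0. ]
 [-0.   0.  -0.  -0.  -0.   0. ]
 [ 0.  -0.  -0.   0.  -0.   0. ]
 [ 0.  -0.  -0.   0.  -0.   0. ]]
```

The model fits to 0.1 mm. Next I'll search globally for a reachable diagonal-push pose.

```bash
cat > ik.py <<'E'
from kin import *
K=np.load("kin.npz");P=K["P"];sg=K["sg"]
lo=np.array([-3.07,-1.43,-1.02,-3.03,-3.05,-3.03])+.03;hi=np.array([3.07,2.12,1.25,1.67,0,3.03])-.03
n3=np.array([.972,.234,0]);t3=np.array([-.234,.972,0]);u=np.array([0,0,1.])
def sol(tip,dirv,seed,wd=.3):
    def f(q):
        p,M=fk(q,P,sg); return np.r_[(p+.178*M[:,2]-tip),wd*(M[:,2]-dirv),1e-4*(q-seed)]
    return least_squares(f,np.clip(seed,lo+1e-3,hi-1e-3),bounds=(lo,hi))
E
python3 - <<'E'
from ik import *
rng=np.random.default_rng(0)
q0=get_state()["q"]
tip=.553*n3-.085*t3+.087*u
for tilt in (.3,.4,.5,.6,.7,.8):
  for az in (-.5,-.25,0,.25,.5):
    h=np.cos(az)*n3+np.sin(az)*t3; d=np.sin(tilt)*h-np.cos(tilt)*u
    S=[]
    for k in range(14):
        seed=q0 if k==0 else rng.uniform(lo,hi); seed=np.r_[rng.uniform(-1.2,1.2),seed[1:]] if k else seed
        r=sol(tip,d,seed)
        if np.linalg.norm(r.fun[:6])<2e-3: S.append(r.x.round(2))
    S=sorted(S,key=lambda q:abs(q[:5]-q0[:5]).max())
    un=[]
    for q in S:
        if not any(abs(q[:5]-z[:5]).max()<.2 for z in un): un.append(q)
    print(tilt,az,[list(q) for q in un[:3]])
E
```

```text
0.3 -0.5 [[np.float64(0.52), np.float64(0.16), np.float64(-0.87), np.float64(0.6), np.float64(-0.38), np.float64(1.54)]]
0.3 -0.25 [[np.float64(0.5), np.float64(0.16), np.float64(-0.85), np.float64(0.45), np.float64(-0.34), np.float64(1.54)]]
0.3 0 [[np.float64(0.48), np.float64(0.16), np.float64(-0.76), np.float64(0.2), np.float64(-0.37), np.float64(1.54)]]
0.3 0.25 [[np.float64(0.42), np.float64(0.18), np.float64(-0.64), np.float64(-0.04), np.float64(-0.46), np.float64(1.54)]]
0.3 0.5 [[np.float64(0.35), np.float64(0.2), np.float64(-0.53), np.float64(-0.21), np.float64(-0.57), np.float64(1.54)]]
0.4 -0.5 []
0.4 -0.25 []
0.4 0 [[np.float64(0.39), np.float64(0.12), np.float64(-0.99), np.float64(0.7), np.float64(-0.09), np.float64(1.54)]]
0.4 0.25 [[np.float64(0.41), np.float64(0.15), np.float64(-0.7), np.float64(-0.09), np.float64(-0.33), np.float64(1.54)]]
0.4 0.5 [[np.float64(0.3), np.float64(0.18), np.float64(-0.54), np.float64(-0.35), np.float64(-0.51), np.float64(1.54)]]
0.5 -0.5 []
0.5 -0.25 []
0.5 0 []
0.5 0.25 [[np.float64(0.4), np.float64(0.13), np.float64(-0.73), np.float64
[... 416 characters left out ...]
64(-0.51), np.float64(1.54)]]
0.7 -0.5 []
0.7 -0.25 []
0.7 0 []
0.7 0.25 [[np.float64(0.16), np.float64(0.13), np.float64(-0.59), np.float64(-0.89), np.float64(-0.27), np.float64(1.54)]]
0.7 0.5 [[np.float64(-0.02), np.float64(0.19), np.float64(-0.48), np.float64(-0.97), np.float64(-0.57), np.float64(1.54)]]
0.8 -0.5 []
0.8 -0.25 []
0.8 0 [[np.float64(0.2), np.float64(0.11), np.float64(-0.64), np.float64(-1.17), np.float64(-0.03), np.float64(1.54)]]
0.8 0.25 [[np.float64(-0.06), np.float64(0.16), np.float64(-0.56), np.float64(-1.26), np.float64(-0.41), np.float64(1.54)]]
0.8 0.5 [[np.float64(-0.16), np.float64(0.23), np.float64(-0.48), np.float64(-1.16), np.float64(-0.66), np.float64(1.54)]]
```

```bash
cat > plan.py <<'E'
from ik import *
def solfull(tip,M,seed):
    def f(q):
        p,m=fk(q,P,sg); return np.r_[(p+.178*m[:,2]-tip),.3*(m-M).ravel()]
    return least_squares(f,np.clip(seed,lo+1e-3,hi-1e-3),bounds=(lo,hi))
def frame(tilt,az,sgn=1):
    h=np.cos(az)*n3+np.sin(az)*t3; d=np.sin(tilt)*h-np.cos(tilt)*u
    y=-sgn*np.cross(u,h); return np.stack([np.cross(y,d),y,d],1)
E
python3 - <<'E'
from plan import *
q0=get_state()["q"]; p0,M0=fk(q0,P,sg); print(M0.round(2))
for tilt,az in((.65,.2),(.65,.3),(.7,.25),(.7,.35),(.75,.25)):
    M=frame(tilt,az)
    for nm,back in(("pre",.035),("con",0)):
        tip=.553*n3-.075*t3+.087*u-back*M[:,2]
        r=solfull(tip,M,q0 if nm=="pre" else q); q=r.x
        p,m=fk(q,P,sg); H=rot("z",q[0])@rot("y",q[1]-q[2])@rot("x",sg[0]*q[3])@rot("y",-q[4])
        print(tilt,az,nm,q.round(3),"err",np.linalg.norm(r.fun).round(5),"tcp",p.round(3),"corner",(p-H@[P[6],0,0]).round(3),"wrist",(p-H@[P[6],P[9],0]).round(3))
E
```

```text
[[ 0.86  0.2   0.46]
 [ 0.15 -0.98  0.13]
 [ 0.48 -0.04 -0.88]]
0.65 0.2 pre [ 0.438  0.026 -0.865 -0.205 -0.03   1.774] err 0.00334 tcp [ 0.439 -0.     0.256] corner [ 0.33  -0.053  0.415] wrist [0.278 0.13  0.44 ]
0.65 0.2 con [ 0.408  0.117 -0.766 -0.424 -0.041  2.017] err 0.00012 tcp [0.457 0.011 0.229] corner [ 0.348 -0.04   0.388] wrist [0.334 0.145 0.438]
0.65 0.3 pre [ 0.261  0.046 -0.655 -0.616 -0.288  2.389] err 0.00012 tcp [ 0.444 -0.009  0.257] corner [ 0.34  -0.071  0.416] wrist [0.369 0.099 0.5  ]
0.65 0.3 con [ 0.236  0.131 -0.609 -0.733 -0.27   2.527] err 0.00012 tcp [0.462 0.001 0.229] corner [ 0.358 -0.06   0.388] wrist [0.409 0.098 0.483]
0.7 0.25 pre [ 0.25   0.038 -0.67  -0.715 -0.232  2.454] err 0.00012 tcp [ 0.434 -0.008  0.25 ] corner [ 0.32  -0.068  0.403] wrist [0.363 0.093 0.498]
0.7 0.25 con [ 0.201  0.126 -0.608 -0.869 -0.24   2.646] err 0.00012 tcp [0.454 0.003 0.223] corner [ 0.34  -0.057  0.376] wrist [0.411 0.084 0.485]
0.7 0.35 pre [ 0.11   0.068 -0.585 -0.85  -0.404  2.754] err 0.00012 tcp [ 0.441 -0.019  0.25 ] corner [ 0.333 -0.091  0.403] wrist [0.407 0.045 0.517]
0.7 0.35 con [ 0.098  0.148 -0.552 -0.945 -0.382  2.866] err 0.00012 tcp [ 0.46  -0.007  0.223] corner [ 0.352 -0.078  0.376] wrist [0.441 0.043 0.495]
0.75 0.25 pre [ 0.125  0.048 -0.625 -0.944 -0.302  2.762] err 0.00013 tcp [ 0.427 -0.011  0.243] corner [ 0.306 -0.075  0.389] wrist [0.388 0.049 0.511]
0.75 0.25 con [ 0.082  0.135 -0.578 -1.08  -0.309  2.934] err 0.00013 tcp [ 0.448 -0.     0.217] corner [ 0.327 -0.064  0.364] wrist [0.43  0.035 0.492]
```

```bash
python3 - <<'E'
from plan import *
q0=get_state()["q"]; M=frame(.65,.3); tip=.553*n3-.075*t3+.087*u-.035*M[:,2]
q=solfull(tip,M,q0).x
pp,mm=fk(q0,P,sg)
for k in range(1,9):
    p,m=fk(q0+(q-q0)*k/8,P,sg); T=p+.178*m[:,2]
    print(R.from_matrix(m@mm.T).as_rotvec().round(3),((p-pp)*1e3).round(1),"tip",(T@n3).round(3),(T@t3).round(3),T[2].round(3)); pp,mm=p,m
E
```

```text
[ 0.008 -0.011  0.048] [ -7.3   5.3 -11.4] tip 0.553 -0.166 0.168
[ 0.006 -0.014  0.047] [ -7.3   5.9 -10.9] tip 0.549 -0.154 0.158
[ 0.005 -0.017  0.045] [ -7.3   6.4 -10.5] tip 0.545 -0.142 0.149
[ 0.004 -0.019  0.043] [ -7.2   7.  -10. ] tip 0.542 -0.13 0.141
[ 0.002 -0.021  0.04 ] [-7.1  7.5 -9.5] tip 0.539 -0.118 0.134
[ 0.    -0.023  0.038] [-7.  8. -9.] tip 0.537 -0.106 0.127
[-0.002 -0.025  0.036] [-6.8  8.4 -8.4] tip 0.534 -0.093 0.121
[-0.004 -0.026  0.034] [-6.7  8.8 -7.9] tip 0.533 -0.081 0.115
```

Emit:
{"op": "arm_command", "data": {"targets": [[[0.008,-0.011,0.048],[-7.3,5.3,-11.4],1],[[0.006,-0.014,0.047],[-7.3,5.9,-10.9],1],[[0.005,-0.017,0.045],[-7.3,6.4,-10.5],1],[[0.004,-0.019,0.043],[-7.2,7,-10],1],[[0.002,-0.021,0.04],[-7.1,7.5,-9.5],1],[[0,-0.023,0.038],[-7,8,-9],1],[[-0.002,-0.025,0.036],[-6.8,8.4,-8.4],1],[[-0.004,-0.026,0.034],[-6.7,8.8,-7.9],1]]}}

```text
t: 16.8
eef_pos: [0.4449, -0.0091, 0.2566]
ee_rot: [-3.14, -0.652, 0.534]
force: [-0.0, 0.4, -0.2]
width: 0.0006
```

Emit:
{"op": "arm_command", "data": {"targets": [[[0,0,0],[0,0,0],1],[[0,0,0],[0,0,0],1]]}}

```text
t: 17.0
eef_pos: [0.4457, -0.0098, 0.2574]
ee_rot: [-3.138, -0.65, 0.53]
force: [0.8, -0.1, 0.6]
width: 0.0004
```

```bash
python3 rec.py; python3 tip.py; python3 look.py scene s8
```

```text
[ 0.258  0.047 -0.652 -0.616 -0.291  2.385] [ 0.4457 -0.0098  0.2574] [-3.138 -0.65   0.53 ]
tip n,t,z 0.5338212571285329 -0.0820218193561387 0.1156864962849603 dir [ 0.521  0.309 -0.796] jaw [ 0.508 -0.862 -0.003] F n,t,z 0.7622228091935263 -0.27024390169883644 0.5982323416109026
((0.616264283657074, 0.058856066316366196), (0.12199437618255615, 0.1615695357322693), 14.008092880249023) 3460
n,t 0.6127812032327056 -0.08699774591624737
t -0.165 n range 0.5571 0.6706 z 0.0888
t -0.145 n range 0.5584 0.6711 z 0.089
t -0.125 n range 0.5576 0.6716 z 0.089
t -0.105 n range 0.5580 0.6709 z 0.0889
t -0.085 n range 0.5574 0.6713 z 0.0889
t -0.065 n range 0.5584 0.6704 z 0.0878
t -0.045 n range 0.5598 0.6697 z 0.0849
t -0.025 n range 0.5610 0.6695 z 0.0847
t -0.005 n range 0.5579 0.6689 z 0.0845
fence top n [0.67119205 0.69452966]
```

View pics/s8.png

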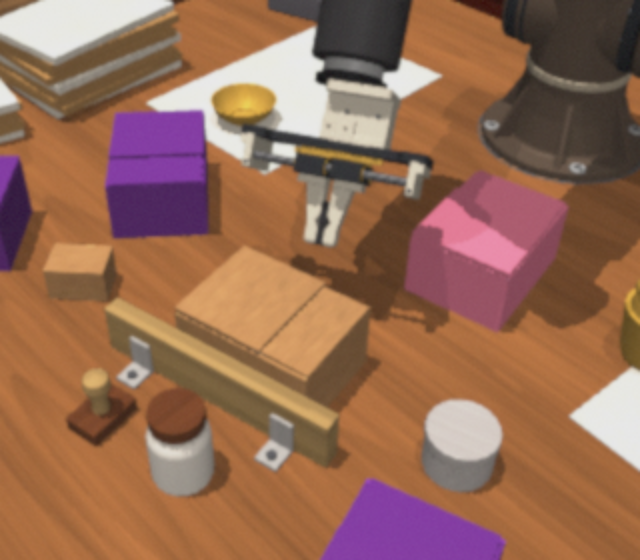

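The shut, tilted fingers are above and behind the carton's rear edge, tips at (322,240). The carton is still square against the fence. I'll move in until they touch.

Emit:
{"op": "arm_command", "data": {"targets": [[[0,0,0],[9.2,2.2,-9],1],[[0,0,0],[9.2,2.2,-9],1],[[0,0,0],[0,0,0],1],[[0,0,0],[0,0,0],1]]}}

```text
t: 17.45
eef_pos: [0.4638, -0.0056, 0.2392]
ee_rot: [-3.138, -0.65, 0.53]
force: [-0.3, -0.3, 0.0]
width: 0.0004
```

Emit:
{"op": "arm_command", "data": {"targets": [[[0,0,0],[0,0,-2.5],1],[[0,0,0],[0,0,-2.5],1],[[0,0,0],[0,0,0],1],[[0,0,0],[0,0,0],1]]}}

```text
t: 17.85
eef_pos: [0.4637, -0.0053, 0.2343]
ee_rot: [-3.138, -0.651, 0.531]
force: [-0.5, -0.2, 1.0]
width: 0.0003
```

```bash
python3 tip.py
```

```text
tip n,t,z 0.5523928984953791 -0.08175006043722888 0.09261707529237181 dir [ 0.521  0.309 -0.796] jaw [ 0.508 -0.861 -0.003] F n,t,z -0.5154597924185074 -0.1289975521773597 1.0411259745217585
```

Emit:
{"op": "arm_command", "data": {"targets": [[[0,0,0],[0,0,-2],1],[[0,0,0],[0,0,0],1],[[0,0,0],[0,0,0],1]]}}

```text
t: 18.15
eef_pos: [0.4637, -0.0053, 0.2321]
ee_rot: [-3.138, -0.65, 0.531]
force: [0.1, 0.1, -0.1]
width: 0.0007
```

Emit:
{"op": "arm_command", "data": {"targets": [[[0,0,0],[1,0.2,-1],1],[[0,0,0],[0,0,0],1],[[0,0,0],[0,0,0],1]]}}

```text
t: 18.45
eef_pos: [0.4647, -0.005, 0.2311]
ee_rot: [-3.138, -0.65, 0.531]
force: [-0.2, 0.3, 1.2]
width: 0.0006
```

```bash
python3 tip.py
```

```text
tip n,t,z 0.5534394215249272 -0.08174351787301333 0.08943063767717457 dir [ 0.52   0.31  -0.796] jaw [ 0.508 -0.861 -0.003] F n,t,z -0.0873057965297792 0.3606739151949749 1.1997627221593545
```

Emit:
{"op": "arm_command", "data": {"targets": [[[0,0,0],[1,0.2,-1],1],[[0,0,0],[0,0,0],1],[[0,0,0],[0,0,0],1]]}}

```text
t: 18.75
eef_pos: [0.4654, -0.0049, 0.2302]
ee_rot: [-3.138, -0.65, 0.531]
force: [-5.2, -1.1, 7.4]
width: 0.0005
```

Emit:
{"op": "arm_command", "data": {"targets": [[[0,0,0],[1,0.2,-1],1],[[0,0,0],[0,0,0],1],[[0,0,0],[0,0,0],1]]}}

```text
t: 19.05
eef_pos: [0.4659, -0.0047, 0.2294]
ee_rot: [-3.137, -0.65, 0.531]
force: [-11.4, -2.4, 13.9]
width: -0.0001
```

```bash
python3 tip.py
```

```text
tip n,t,z 0.5546760805131151 -0.08151966809699752 0.08775659691359003 dir [ 0.52   0.31  -0.796] jaw [ 0.509 -0.861 -0.003] F n,t,z -11.594544103944505 0.35419053819854746 13.882439904358913
```

Emit:
{"op": "arm_command", "data": {"targets": [[[0,0,0],[1,0.2,0],1],[[0,0,0],[0,0,0],1],[[0,0,0],[0,0,0],1],[[0,0,0],[0,0,0],1]]}}

```text
t: 19.45
eef_pos: [0.4663, -0.0045, 0.2293]
ee_rot: [-3.137, -0.65, 0.531]
force: [-16.0, -2.7, 17.2]
width: 0.0005
```

```bash
python3 tip.py
```

```text
tip n,t,z 0.5549755593123181 -0.08141454238099942 0.08757504485703121 dir [ 0.519  0.311 -0.796] jaw [ 0.509 -0.861 -0.004] F n,t,z -16.18703190531966 1.0797073750642288 17.172484672672923
```

Emit:
{"op": "arm_command", "data": {"targets": [[[0,0,0],[0.7,0.2,0.3],1],[[0,0,0],[0,0,0],1],[[0,0,0],[0,0,0],1],[[0,0,0],[0,0,0],1],[[0,0,0],[0,0,0],1],[[0,0,0],[0,0,0],1],[[0,0,0],[0,0,0],1],[[0,0,0],[0,0,0],1]]}}

```text
t: 20.25
eef_pos: [0.4666, -0.0044, 0.2294]
ee_rot: [-3.136, -0.649, 0.531]
force: [-17.1, -3.2, 17.4]
width: -0.0002
```

```bash
python3 tip.py; python3 look.py scene s9; python3 look.py top t9
```

```text
tip n,t,z 0.5551270068128038 -0.08134701743888485 0.0875211530835582 dir [ 0.518  0.311 -0.797] jaw [ 0.509 -0.861 -0.004] F n,t,z -17.34637016060887 0.9219679598039727 17.4278989816394
((0.6111192107200623, 0.05710895359516144), (0.13383318483829498, 0.16272687911987305), 13.76583480834961) 3462
n,t 0.6073713679611683 -0.08749199241399766
t -0.165 n range 0.5563 0.6710 z 0.0888
t -0.145 n range 0.5587 0.6711 z 0.0887
t -0.125 n range 0.5573 0.6713 z 0.0885
t -0.105 n range 0.5589 0.6718 z 0.0884
t -0.085 n range 0.5613 0.6709 z 0.0883
t -0.065 n range 0.5551 0.6704 z 0.0874
t -0.045 n range 0.5600 0.6688 z 0.0847
t -0.025 n range 0.5588 0.6702 z 0.0847
t -0.005 n range 0.5578 0.6700 z 0.0844
fence top n [0.6713883  0.69486349]
((0.6146695017814636, 0.05933696776628494), (0.12111645936965942, 0.1599007546901703), 13.272638320922852) 2531
n,t 0.6113436061888933 -0.08615713074803352
t -0.165 n range 0.5674 0.6674 z 0.0884
t -0.145 n range 0.5636 0.6672 z 0.088
t -0.125 n range 0.5616 0.6676 z 0.0877
t -0.105 n range 0.5648 0.6675 z 0.0879
t -0.085 n range 0.5666 0.6673 z 0.0878
t -0.065 n range 0.5604 0.6666 z 0.087
t -0.045 n range 0.5569 0.6662 z 0.0847
t -0.025 n range 0.5552 0.6662 z 0.0839
t -0.005 n range 0.5570 0.6651 z 0.085
fence top n [0.67355358 0.69251086]
```

View pics/s9.png

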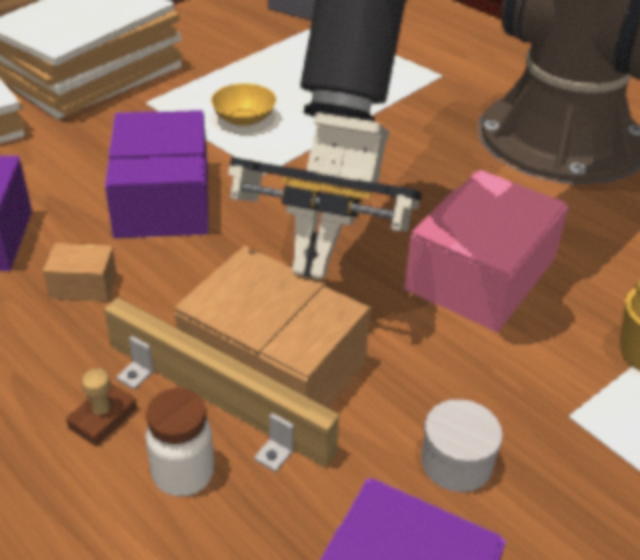

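View pics/t9.png

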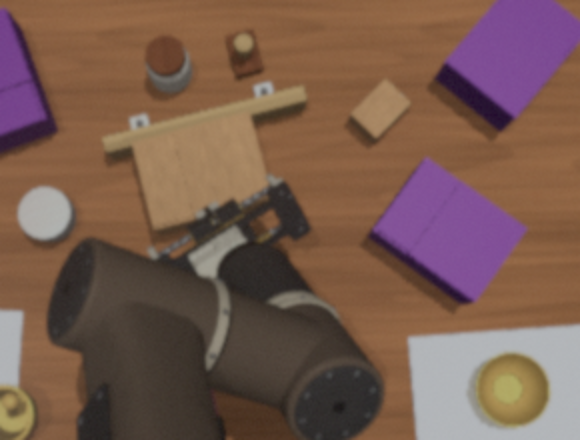

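The carton is flat on the fence with its flaps shut. The fingertips press its rear edge at (312,270) in the scene view, and no bystander has moved visibly. The force has held steady, so I'm handing in.

```bash
python3 -c "
from station import *
print(job_done())"; python3 tip.py
```

```text
the job is handed in; nothing more can be done
None
the job is handed in; nothing more can be done
```

I folded the short flap down and then the long flap over it. I pushed the carton square to the fence with open fingers, and finished holding it with the shut fingers pressing diagonally on its rear upper edge. The job is handed in; no verdict was reported.

My last checks, just before handing in at about 20.4 s:
- **Flaps:** both lie flat, with the long flap's top at about 88 mm and the short flap's at about 85 mm.
- **Fence:** the carton's far side is within about 1 mm of the fence. Its angle differs from the fence's by roughly 0.01 rad, and its middle is about 20 mm from the fence's.
- **Push:** I measured about 17 N into the fence and 17 N down on the tool, steady over the last 0.8 s. The forces on the fence and the counter themselves are not measured; I only inferred that they are above the limits.
- **Bystanders:** none moved visibly in the final pictures. I did not re-measure their positions.

- **Tilt problem:** my first attempt at the 40 degree tilt ran into the limits of joints 3 and 5, away from the carton. I worked out a reachable pose at about 37 degrees, turned 0.3 rad sideways, and used that for the hold.
- **Camera disagreement:** the two cameras differed by 3 to 4 mm on where the carton's far top edge lies. The top view put it at about 667 mm and the scene view at about 671 mm; I took this as calibration error, since the push force showed the carton was on the fence.

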